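Find the coarse whetstone by feel and clamp it for sharpening

ROBOT

A 7-joint arm with a two-finger parallel gripper is mounted at the origin on a cart in front of the work surface, level with it; the furniture and walls round the work are solid. World frame = base frame: x ahead of the robot, y to its left, z up, the work surface at z = 0. Lengths are in m, angles in rad, forces in N, time in s.
With the tool pointing down it reaches from about 0.4 to 0.925 m from the base axis. Payload 4.1 kg.
Tool frame: the origin (TCP) lies on the centre line of the jaws, within the pads' length; the fingertips stand 25 mm ahead of it and the grasp point (between the pads) lies 6 mm ahead of it; z points along the fingers, y is the direction in which the jaws open and shut (so a half turn about z gives the same grasp; the last joint's range is limited). The gripper opens to 85 mm and grips with 20 to 120 N. Pads are 22 mm wide; open, the fingers measure 114 mm over their backs; the gripper's body (76 mm by 85 mm) begins 54 mm behind the grasp point. The pads swing forward as they close: fully open they stand 13 mm farther back than shut.
Start: joints at [1.094, 0.398, 0.045, 1.537, -0.019, 1.207, -0.051], TCP at [0.24, -0.604, 0.256] pointing down, gripper open.
Joint ranges: [-2.82, 2.82], [-0.49, 2.23], [-1.37, 1.46], [0, 2.46], [-1.36, 4.5], [0.23, 2], [-2.94, 2.94]. Speed limits (rad/s): [2.57, 2.57, 3.14, 3.14, 3.14, 3.14, 3.14].

INTERFACE

Orientations are given as [roll, pitch, yaw] about the fixed x, y, z axes, in that order (R = Rz(yaw) Ry(pitch) Rx(roll)).
In Python, from workcell import * gives the robot as it stands.
- The arm moves only by the tool servo_tool, never from a script. Its argument "steps" is a list of rows, each a list of 3 entries, a list of its own where there are three numbers: the opening, from 0 (shut) to 1 (fully open), then the shift along the tool's x, y, z in m, then the turn, a rotation vector about the tool's x, y, z in rad. A call has 1 to 8 rows; each row shifts and turns the commanded pose from where the row before left it, along the tool's axes as they then stand; what a row does not reach is not made up. A row lasts 1/8 s, in which the tool goes at most 62.5 mm and 10.7 degrees, less where a joint would pass 70% of its speed; a pose out of reach is approached as far as the arm can. A call is refused whole if a number of a shift passes 0.0625 or a number of a turn 0.188, either way. A call with a gripper value outside its range is refused whole. The fingers move at their own pace and stop on an object; the grip force is fixed at half the most. Time passes only in rows, so rows that do not move let the fingers close. It gives the time, the measured TCP pose, the force and the opening at its end, in the units of the state.
- read_state(): the state, without advancing time (a new reading comes with each control period).
- get_image(name): name is "scene" or "side" or "wrist"; returns the picture (384x512x3 uint8, blue, green, red); there is no depth.
- camera_model(name): a dict with "fx", "fy", "cx", "cy" (pixels), "k1" (the pictures are not rectified: a ray, as slopes to the right and down, at radius r is drawn at 1 + k1 r^2 times it, then the intrinsics apply), "rvec" (rotation vector, rad) and "tvec" (3), from world to camera coordinates, as OpenCV has them. Camera axes: x right, y down, z forward; pixel columns grow to the right and rows downward; lengths in m; the calibration is good to about 2 mm. A picture is of the moment at which its call begins: read the wrist's pose just before it. camera_model takes no time and is no camera call; for the wrist camera it gives the pose at the moment of the call.
- sign_off(): hands the job in, once; it reports no verdict.
Trained networks look in the newest picture that a camera, given by its name, has taken for a name from the list of things; names that differ only in an ending like _2 or _b are one class to them, and where a whole thing is asked for, a point or a joint stands for the part that bears it (a point fixed in the world has none). Each returns a list of dicts, best first, with "p" (0 to 1); they miss things now and then, are a little off and sometimes report something else, mostly with a low value. They report only what shows in the picture. A call takes as long as a camera call.
- find_in(camera, name): "point" ([column, row] in pixels, amid what is visible of it).
- regions_of(camera, name): "mask" (384x512 bool, what is visible of it) and "point" ([column, row] in pixels, amid what is visible of it).
- place_of(camera, name): "point" ([column, row] in pixels: a listed point, or the origin of a listed thing).
The state is a dict: "clock": time; "joints": joint angles; "joint_vel": joint speeds; "joint_torque": joint torques, N m; "ee_pos": TCP position; "ee_rot": TCP orientation; "contact_force": force on the tool from outside, world axes, zero at the start; "moment": the same for the moment, N m; "width": opening from 0.0 (shut) to 1.0 (fully open).
Only numpy, scipy, OpenCV 4.12 (cv2) and the standard library are available. Lean on these libraries where they do the work, as an engineer would, in place of code of your own. Each camera call takes 0.05 s, during which the arm holds its last target.

TASK

The knife is to be sharpened, but the three small whetstones in the wooden case look alike and only the drag of each one over the wooden board tells how coarse it is. Clamp the coarsest stone in the stone holder, lying flat on the bar against the stop with the sliding jaw pushed tight up to it; the finest stone belongs flat in a bay of the case, and the medium one is left lying flat on the board. Leave the knife and everything else where it is.

Things in the scene. Friction and masses are not known exactly. Their poses are not given: they have to be found in the camera images.
- stone_p: one of three like-looking grey-brown whetstones, 64 x 36 x 20 mm, about 0.11 kg, each in a bay of the case at the start. Origin: centre of underside; x along the 64 mm, z up. Which is coarse, medium or fine must be felt: pressed on the board and dragged, the coarse one resists with about 1.1 times the pressing force, the medium 0.45, the fine 0.15 (all up to 20 percent more or less)
- stone_q: another of the three whetstones; size, look and axes as stone_p
- stone_r: another of the three whetstones; size, look and axes as stone_p
- case: dark wooden tray 140 x 140 mm, walls 24 mm high, fixed; left or right on the board, yaw near 0. Origin: centre of underside. Bays along x at y = -44, 0, 44 mm, 40 mm wide, between 4 mm ribs (44 mm long, 22 mm high); stones rest on cork 9 mm up. Finger wells past the stones' ends (128 mm inside length, floor 5 mm up); no room for fingers at the stones' sides
- holder: stone holder, fixed, on the side opposite the case. Origin: centre of underside; +x away from the robot, give or take its yaw. Bar along x, 122 x 26 mm, bed 23 mm up; rubber base plate 140 x 60 mm, 7 mm high. Stop face at x = 36 mm, top 38 mm up; jaw facing it, top 39 mm up. A clamped stone is centred at x = 4 mm, y = 0. Its sides stay free; no room for fingers at its ends
- jaw (a joint): travel of the sliding jaw along the holder's +x, m: 0 open (78 mm between jaw and stop), grows as it is pushed towards the stop, about 0.014 with a stone clamped. Slides stiffly (about 4 N), stays where it is left
- jaw_back (a point): middle of the jaw's back face (40 mm wide, from 14 mm below to 14 mm above this point), where it is pushed, along the holder's +x
- board: wooden board, 262 mm deep (x) and 640 mm wide (y), over the front burners; does not move. Origin on the cooktop under its centre; its top is at z = 0.050
- knife: petty knife lying on the near edge of the board, 245 mm long, 15 mm high; origin under the front end of its black handle
- lemon: lemon at the far edge of the board, 78 x 55 x 56 mm
- salt_shaker: salt shaker at the far edge of the board, 44 mm across, 90 mm high
- kitchen_timer: kitchen timer on the cooktop behind the board, 68 mm across, 54 mm high
- teaspoon: teaspoon on the cooktop behind the board, 130 mm long
- grinder: black grinder at the back of the cooktop, 98 mm across, 192 mm high

How it is judged:
At the end, for the whole second after the job is handed in: coarsest stone flat on the holder's bed, within 2.5 mm of its place against the stop and 7 mm of the bar's middle, jaw within 1.8 mm of it; finest flat on the cork in any bay of the case, within 25 mm of the bay's middle; medium flat on the board itself; heights within 3 mm, all at rest (x of coarse_face in the frame of holder between 0.0015 and 0.0065 m and y of coarse_face in the frame of holder between -0.007 and 0.007 m and z of coarse_face in the frame of holder between 0.021 and 0.027 m and value of joint jaw between 0.0122 and 0.0158 m and height (world z) of medium_face between 0.048 and 0.054 m and x of fine_face in the frame of case between -0.025 and 0.025 m and y of fine_face in the frame of case between -0.06 and 0.06 m and z of fine_face in the frame of case between 0.007 and 0.013 m and angle between each of stone_p, stone_q, stone_r's own z axis and vertical below 0.1 rad and linear speed of each of stone_p, stone_q, stone_r below 0.02 m/s); the robot touches nothing.
It fails at once if the knife, lemon, salt shaker, timer, teaspoon or grinder is shifted by more than 3 cm (distance of any of knife, lemon, salt_shaker, kitchen_timer, teaspoon, grinder from where it was at the start of the episode above 0.03 m).
It also fails if it takes over 72 s, if anything falls off the work surface, if the arm or the gripper's body presses on something with over 40 N, if the wrist force passes 120 N, or if a joint passes its speed limit or range.

## Working session

There is one attempt and no reset: what is moved stays moved. The work goes in short steps, Python scripts to look and compute and a tool call to move; the robot and the scene stay as the last step left them, time stands still between calls to the robot, and variables do not carry over. Pictures are saved under pics/ and viewed, and the job is handed in when it is done.

Besides the shell and the picture viewer there is one more tool, called after "Call:" as name(argument=value, ...) on one line, values as JSON. servo_tool: Moves the arm, as the interface text tells. Its arguments: {"type":"object","properties":{"steps":{"type":"array","items":{"type":"array"}}},"required":["steps"]}

```bash
ls; mkdir -p pics; cat > h.py <<'E'
from workcell import *
import numpy as np, cv2
from scipy.spatial.transform import Rotation as R
def snap(c,f):
    im=get_image(c); cv2.imwrite('pics/'+f,im); return im
def ray(c,px,m=None):
    m=m or camera_model(c)
    K=np.array([[m['fx'],0,m['cx']],[0,m['fy'],m['cy']],[0,0,1.]])
    u=cv2.undistortPoints(np.array([[px]],float),K,np.array([m['k1'],0,0,0,0.]))[0,0]
    Rm=cv2.Rodrigues(np.array(m['rvec'],float))[0]; t=np.array(m['tvec'],float)
    return -Rm.T@t, Rm.T@np.array([u[0],u[1],1.])
def onz(c,px,z,m=None):
    o,d=ray(c,px,m); return o+d*(z-o[2])/d[2]
def proj(c,P,m=None):
    m=m or camera_model(c)
    K=np.array([[m['fx'],0,m['cx']],[0,m['fy'],m['cy']],[0,0,1.]])
    return cv2.projectPoints(np.atleast_2d(np.array(P,float)),np.array(m['rvec'],float),np.array(m['tvec'],float),K,np.array([m['k1'],0,0,0,0.]))[0][:,0]
E
python3 - <<'E'
from h import *
np.set_printoptions(precision=4,suppress=True)
s=read_state();print(s)
for c in ['scene','side','wrist']:
    snap(c,c+'0.png'); print(c,camera_model(c))
for c in ['scene','side']:
  for n in ['stone_p','case','holder','jaw_back','knife']:
    for d in place_of(c,n)[:4]:
        print(c,n,np.array(d['point']),d['p'],onz(c,d['point'],0.05))
E
```

```text
pics
{'clock': 0.0, 'joints': array([ 1.094 ,  0.3992,  0.0451,  1.5379, -0.0187,  1.2069, -0.0507]), 'joint_vel': array([-0.0002,  0.001 ,  0.0009, -0.0011, -0.    , -0.0004, -0.0003]), 'joint_torque': array([ -0.0008, -47.5118,   1.3647, -25.4219,   0.0117,   0.0095,
        -0.    ]), 'ee_pos': array([ 0.2396, -0.6036,  0.2553]), 'ee_rot': array([-3.1396,  0.0001,  0.3779]), 'contact_force': array([-0.1267,  0.5114,  0.0565]), 'moment': array([0.042 , 0.0237, 0.0181]), 'width': 0.9992876769797462}
scene {'fx': 459.5173868155991, 'fy': 459.5173868155991, 'cx': 251.01031037581913, 'cy': 191.39270618241656, 'k1': -0.10147104098132628, 'rvec': array([ 0.7868, -2.6516,  0.9813]), 'tvec': array([0.4784, 0.3148, 0.9815])}
side {'fx': 427.0508474195029, 'fy': 427.0508474195029, 'cx': 261.721214296841, 'cy': 197.9386532703772, 'k1': -0.15223360209744585, 'rvec': array([ 1.9216, -0.4071,  0.3058]), 'tvec': array([-0.5235,  0.147 ,  1.0511])}
wrist {'fx': 337.42496920387134, 'fy': 337.42496920387134, 'cx': 260.4774079293903, 'cy': 192.5895186141229, 'k1': -0.023033089805284665, 'rvec': array
[... 220 characters left out ...]
[0.4578 0.1987 0.05  ]
scene stone_p [185.3 177.1] 0.53 [0.7812 0.0006 0.05  ]
scene case [241.7 291.2] 0.76 [0.4646 0.2004 0.05  ]
scene holder [332.2 160.9] 0.74 [ 0.4786 -0.2666  0.05  ]
scene jaw_back [353.8 162.4] 0.6 [ 0.4258 -0.294   0.05  ]
scene jaw_back [189.1 179.9] 0.56 [0.7663 0.003  0.05  ]
scene knife [332.  232.5] 0.72 [ 0.3699 -0.0489  0.05  ]
side stone_p [197.1 180.4] 0.55 [0.4619 0.2796 0.05  ]
side case [197.9 223.1] 0.59 [ 0.3652 -0.0488  0.05  ]
side holder [266.6 254. ] 0.7 [ 0.4635 -0.2699  0.05  ]
side holder [332.4 215.8] 0.41 [ 0.7285 -0.1446  0.05  ]
side jaw_back [244.2 247.8] 0.48 [ 0.427  -0.2223  0.05  ]
side knife [195.8 223.9] 0.53 [ 0.3586 -0.0515  0.05  ]
```

View pics/scene0.png

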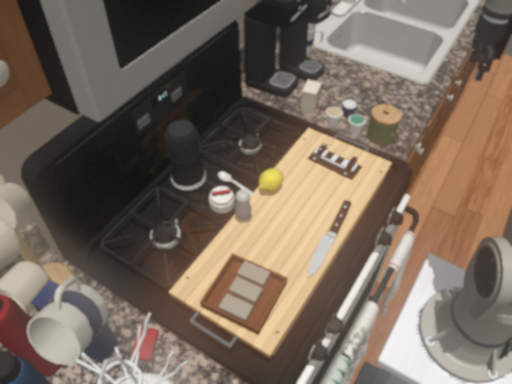

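View pics/side0.png

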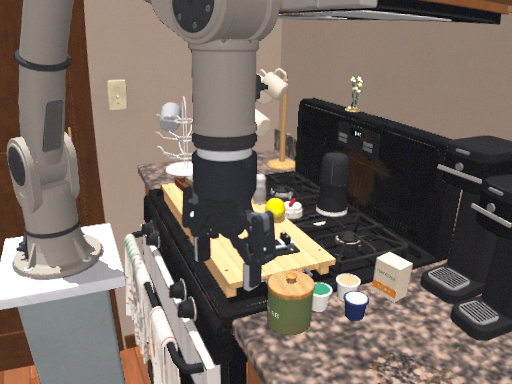

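View pics/wrist0.png

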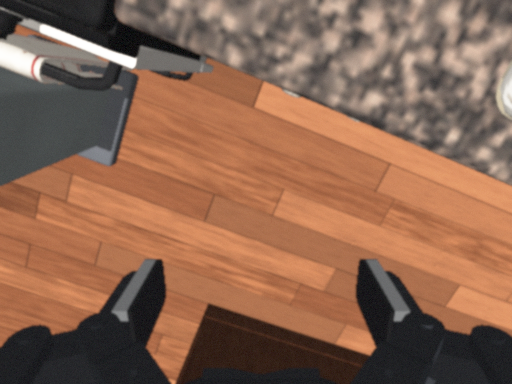

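```bash
cat >> h.py <<'E'
np.set_printoptions(precision=4,suppress=True)
def Rtool(s=None):
    s=s or read_state(); return R.from_euler('xyz',s['ee_rot']).as_matrix()
def delta(pos,yaw=None,s=None):
    "shift in tool axes from measured pose to world pos; turn about tool z to reach yaw (then orientation is down)"
    s=s or read_state(); Rt=Rtool(s); d=Rt.T@(np.array(pos)-s['ee_pos'])
    out=[d]
    if yaw is not None:
        Rg=R.from_euler('xyz',[np.pi,0,yaw]).as_matrix(); out.append(R.from_matrix(Rt.T@Rg).as_rotvec())
    return out
E
python3 - <<'E'
from h import *
s=read_state();m=camera_model('wrist');Rm=cv2.Rodrigues(np.array(m['rvec']))[0];c=-Rm.T@m['tvec']
Rt=Rtool(s);print('cam in tool',Rt.T@(c-s['ee_pos']),'axes\n',Rt.T@Rm.T)
print(delta([0.40,-0.27,0.30],0.0))
E
```

```text
cam in tool [ 0.0841  0.0001 -0.1184] axes
 [[ 0.0011 -0.9456 -0.3255]
 [ 1.      0.0013 -0.0005]
 [ 0.0009 -0.3255  0.9456]]
[array([ 0.2722, -0.2515, -0.0437]), array([ 0.0002, -0.    ,  0.3778])]
```

```bash
cat >> h.py <<'E'
def plan(wps,grip=1,start=None,vmax=0.058,wmax=0.18):
    """wps: list of (pos,yaw[,nmin]). prints rows; start=(pos,yaw) or measured"""
    s=read_state()
    if start is None: p=np.array(s['ee_pos']);Rc=Rtool(s)
    else: p=np.array(start[0],float);Rc=R.from_euler('xyz',[np.pi,0,start[1]]).as_matrix()
    rows=[]
    for w in wps:
        q=np.array(w[0],float);Rg=R.from_euler('xyz',[np.pi,0,w[1]]).as_matrix()
        rv=R.from_matrix(Rc.T@Rg).as_rotvec();d=q-p
        n=max(int(np.ceil(np.linalg.norm(d)/vmax)),int(np.ceil(np.linalg.norm(rv)/wmax)),1,w[2] if len(w)>2 else 1)
        for i in range(n):
            rows.append([grip,[round(float(x),4)+0. for x in Rc.T@d/n],[round(float(x),4)+0. for x in rv/n]])
            Rc=Rc@R.from_rotvec(rv/n).as_matrix()
        p=q
    for i in range(0,len(rows),8): print(str(rows[i:i+8]).replace(' ',''))
    return rows
E
python3 - <<'E'
from h import *
plan([([0.46,-0.25,0.28],0)])
E
```

```text
[[1,[0.0419,-0.031,-0.003],[0.0,0.0,0.0472]],[1,[0.0404,-0.0329,-0.003],[0.0,0.0,0.0472]],[1,[0.0388,-0.0348,-0.003],[0.0,0.0,0.0472]],[1,[0.0371,-0.0366,-0.003],[0.0,0.0,0.0472]],[1,[0.0354,-0.0383,-0.003],[0.0,0.0,0.0472]],[1,[0.0335,-0.0399,-0.003],[0.0,0.0,0.0472]],[1,[0.0316,-0.0415,-0.003],[0.0,0.0,0.0472]],[1,[0.0296,-0.0429,-0.003],[0.0,0.0,0.0472]]]
```

Call:
servo_tool(steps=[[1,[0.0419,-0.031,-0.003],[0.0,0.0,0.0472]],[1,[0.0404,-0.0329,-0.003],[0.0,0.0,0.0472]],[1,[0.0388,-0.0348,-0.003],[0.0,0.0,0.0472]],[1,[0.0371,-0.0366,-0.003],[0.0,0.0,0.0472]],[1,[0.0354,-0.0383,-0.003],[0.0,0.0,0.0472]],[1,[0.0335,-0.0399,-0.003],[0.0,0.0,0.0472]],[1,[0.0316,-0.0415,-0.003],[0.0,0.0,0.0472]],[1,[0.0296,-0.0429,-0.003],[0.0,0.0,0.0472]]])

```text
clock: 1.65
ee_pos: [0.4608, -0.2486, 0.2808]
ee_rot: [3.141, -0.001, -0.001]
contact_force: [0.2, -0.2, -0.5]
width: 1.002
```

```bash
python3 - <<'E'
from h import *
s=read_state();print(s['ee_pos'],s['ee_rot'],s['joint_vel'],s['joints'],s['contact_force'])
snap('wrist','w1.png')
for n,z in [('holder',.05),('jaw_back',.075),('knife',.05)]:
    for d in place_of('wrist',n)[:2]: print(n,np.array(d['point']),d['p'],onz('wrist',d['point'],z))
print(read_state()['ee_pos'])
import pickle; pickle.dump(camera_model('wrist'),open('m1.pkl','wb'))
E
```

```text
[ 0.4608 -0.2486  0.2808] [ 3.141  -0.0008 -0.0015] [-0.5467  0.0046 -0.2822 -0.0564  0.0468  0.0544 -1.2031] [ 0.5405  0.1559 -0.1434  1.8007  0.0242  1.1858 -1.1825] [ 0.1721 -0.2166 -0.5121]
holder [270.5 153.3] 0.59 [ 0.4724 -0.2531  0.05  ]
jaw_back [266.5 210. ] 0.91 [ 0.4157 -0.2532  0.075 ]
knife [ 77.1 238.4] 0.89 [ 0.3675 -0.0376  0.05  ]
[ 0.4605 -0.2492  0.2805]
```

View pics/w1.png

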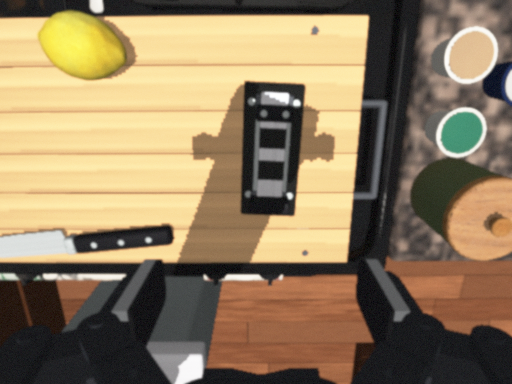

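```bash
python3 - <<'E'
from h import *
import pickle
m=camera_model('wrist'); im=snap('wrist','w2.png'); pickle.dump((m,read_state()),open('m2.pkl','wb'))
cv2.imwrite('pics/w2c.png',cv2.resize(im[70:230,225:325],None,fx=3.7,fy=3.7,interpolation=cv2.INTER_CUBIC)[:600])
g=cv2.cvtColor(im,cv2.COLOR_BGR2GRAY)
msk=(im.max(2)<70).astype(np.uint8); msk[:75]=0; msk[225:]=0; msk[:,:225]=0; msk[:,325:]=0
n,l,st,_=cv2.connectedComponentsWithStats(msk); k=1+np.argmax(st[1:,4]); print(st[k])
c=max(cv2.findContours((l==k).astype(np.uint8),0,1)[0],key=cv2.contourArea)
r=cv2.minAreaRect(c);print(r)
q=cv2.approxPolyDP(cv2.convexHull(c),4,True)[:,0];print(q)
for p in q: print(p,onz('wrist',p,0.057,m),onz('wrist',p,0.05,m))
s=read_state();print(s['ee_pos'],s['ee_rot'])
E
```

```text
[ 241   82   63  133 3909]
((270.33563232421875, 148.62290954589844), (58.86589431762695, 131.02915954589844), 3.012787342071533)
[[246  82]
 [303  87]
 [290 214]
 [241 212]]
[246  82] [ 0.5397 -0.2349  0.057 ] [ 0.5396 -0.2346  0.05  ]
[303  87] [ 0.5354 -0.2901  0.057 ] [ 0.5352 -0.291   0.05  ]
[290 214] [ 0.4022 -0.2818  0.057 ] [ 0.3993 -0.2825  0.05  ]
[241 212] [ 0.4043 -0.2281  0.057 ] [ 0.4014 -0.2277  0.05  ]
[ 0.4597 -0.2506  0.2804] [3.1407 0.0003 0.0005]
```

View pics/w2c.png

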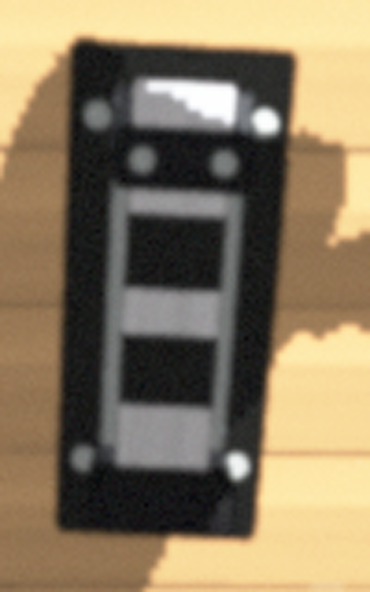

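```bash
cat > fit.py <<'E'
from h import *
import pickle
from scipy.optimize import least_squares
def fitrect(c,m,L,W,z,x0,cam='wrist'):
    P=np.array([onz(cam,p,z,m)[:2] for p in c.reshape(-1,2)])
    def sd(v):
        cx,cy,a=v; d=P-[cx,cy]; u=d@[np.cos(a),np.sin(a)]; w=d@[-np.sin(a),np.cos(a)]
        qx=np.abs(u)-L/2;qy=np.abs(w)-W/2
        out=np.hypot(np.maximum(qx,0),np.maximum(qy,0))+np.minimum(np.maximum(qx,qy),0)
        return out
    r=least_squares(sd,x0,loss='soft_l1',f_scale=0.001,x_scale=[.01,.01,.05]); return r.x,np.sqrt(np.mean(sd(r.x)**2))
E
python3 - <<'E'
from fit import *
m,s=pickle.load(open('m2.pkl','rb')); im=cv2.imread('pics/w2.png')
for th in (60,75,90):
    msk=(im.max(2)<th).astype(np.uint8); msk[:75]=0; msk[225:]=0; msk[:,:225]=0; msk[:,325:]=0
    n,l,st,_=cv2.connectedComponentsWithStats(msk); k=1+np.argmax(st[1:,4])
    b=(l==k).astype(np.uint8);big=cv2.resize(cv2.GaussianBlur(b*255,(3,3),0),None,fx=1,fy=1)
    c=cv2.convexHull(max(cv2.findContours(b,0,1)[0],key=cv2.contourArea))
    # dense contour
    e=np.zeros(b.shape,np.uint8);cv2.polylines(e,[c],True,255,1);yy,xx=np.nonzero(e)
    v,r=fitrect(np.stack([xx,yy],1).astype(float),m,.14,.06,.057,[.47,-.26,-.05]);print(th,v,r)
cx,cy,a=v;Rz=np.array([[np.cos(a),-np.sin(a)],[np.sin(a),np.cos(a)]])
o=im.copy()
def pl(pts,col):
    P=[list(np.array([cx,cy])+Rz@np.array(p[:2]))+[.05+p[2]] for p in pts]
    cv2.polylines(big,[(((proj('wrist',P,m)-[225,70])+.5)*3.7).astype(np.int32)],True,col,1)
big=cv2.resize(o[70:230,225:325],None,fx=3.7,fy=3.7,interpolation=cv2.INTER_CUBIC)
pl([(x,y,.007) for x,y in((-.07,-.03),(.07,-.03),(.07,.03),(-.07,.03))],(0,0,255))
pl([(x,y,.023) for x,y in((-.061,-.013),(.061,-.013),(.061,.013),(-.061,.013))],(0,255,0))
pl([(.036,-.013,.038),(.036,.013,.038)],(255,0,0))
pl([(-.042,-.02,.039),(-.042,.02,.039)],(255,0,255))
cv2.imwrite('pics/w2f.png',big)
E
```

```text
60 [ 0.47   -0.259  -0.0479] 0.0018858509204561188
75 [ 0.4701 -0.2589 -0.0476] 0.0014412018267158661
90 [ 0.4704 -0.259  -0.047 ] 0.0011437005027447602
```

View pics/w2f.png

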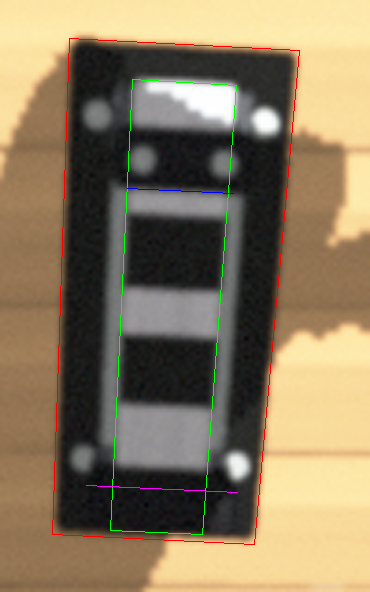

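```bash
python3 - <<'E'
from h import *
plan([([0.46,0.24,0.27],np.pi/2)],start=([.46,-.25,.28],0))
E
```

```text
[[1,[0.0,-0.0544,0.0011],[0.0,0.0,-0.1745]],[1,[0.0095,-0.0536,0.0011],[0.0,0.0,-0.1745]],[1,[0.0186,-0.0512,0.0011],[0.0,0.0,-0.1745]],[1,[0.0272,-0.0472,0.0011],[0.0,0.0,-0.1745]],[1,[0.035,-0.0417,0.0011],[0.0,0.0,-0.1745]],[1,[0.0417,-0.035,0.0011],[0.0,0.0,-0.1745]],[1,[0.0472,-0.0272,0.0011],[0.0,0.0,-0.1745]],[1,[0.0512,-0.0186,0.0011],[0.0,0.0,-0.1745]]]
[[1,[0.0536,-0.0095,0.0011],[0.0,0.0,-0.1745]]]
```

Call:
servo_tool(steps=[[1,[0.0,-0.0544,0.0011],[0.0,0.0,-0.1745]],[1,[0.0095,-0.0536,0.0011],[0.0,0.0,-0.1745]],[1,[0.0186,-0.0512,0.0011],[0.0,0.0,-0.1745]],[1,[0.0272,-0.0472,0.0011],[0.0,0.0,-0.1745]],[1,[0.035,-0.0417,0.0011],[0.0,0.0,-0.1745]],[1,[0.0417,-0.035,0.0011],[0.0,0.0,-0.1745]],[1,[0.0472,-0.0272,0.0011],[0.0,0.0,-0.1745]],[1,[0.0512,-0.0186,0.0011],[0.0,0.0,-0.1745]]])

```text
clock: 2.9
ee_pos: [0.4607, 0.1851, 0.2715]
ee_rot: [3.141, 0.001, 1.398]
contact_force: [0.9, -0.3, -0.3]
width: 0.999
```

Call:
servo_tool(steps=[[1,[0.0536,-0.0095,0.0011],[0.0,0.0,-0.1745]],[1,[0,0,0],[0,0,0]],[1,[0,0,0],[0,0,0]]])

```text
clock: 3.28
ee_pos: [0.4607, 0.2378, 0.2699]
ee_rot: [-3.141, 0.002, 1.567]
contact_force: [0.5, -0.5, -0.3]
width: 0.998
```

```bash
python3 - <<'E'
from h import *
import pickle
s=read_state();m=camera_model('wrist'); im=snap('wrist','w3.png'); pickle.dump((m,s),open('m3.pkl','wb'))
print(s['ee_pos'],s['ee_rot'],s['joints'],s['contact_force'])
for n,z in [('case',.05),('stone_p',.059)]:
    for d in place_of('wrist',n)[:4]: print(n,np.array(d['point']),d['p'],onz('wrist',d['point'],z))
E
```

```text
[0.4607 0.2378 0.2699] [-3.1411  0.0016  1.5672] [ 0.0205  0.1939 -0.6605  1.814   0.1294  1.178  -0.6843] [ 0.549  -0.4726 -0.275 ]
case [253.9 191.6] 0.98 [0.4537 0.2058 0.05  ]
stone_p [254.7 192.9] 0.8 [0.4547 0.2078 0.059 ]
stone_p [249.5 155.1] 0.61 [0.4499 0.2476 0.059 ]
stone_p [260.6 234.2] 0.59 [0.4606 0.1606 0.059 ]
```

View pics/w3.png

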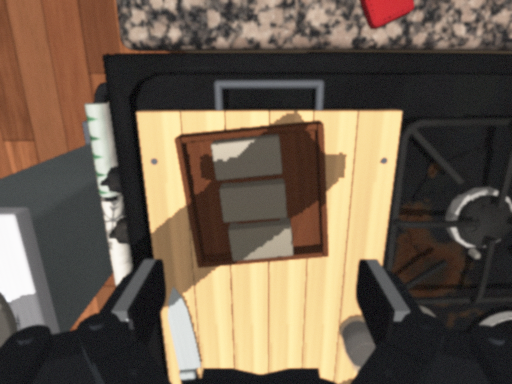

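```bash
python3 - <<'E'
from fit import *
m,s=pickle.load(open('m3.pkl','rb')); im=cv2.imread('pics/w3.png')
def dense(msk):
    c=cv2.convexHull(max(cv2.findContours(msk.astype(np.uint8),0,1)[0],key=cv2.contourArea))
    e=np.zeros(msk.shape,np.uint8);cv2.polylines(e,[c],True,255,1);yy,xx=np.nonzero(e);return np.stack([xx,yy],1).astype(float)
for d in regions_of('wrist','case')[:1]:
    k=d['mask']; P=dense(k)
    P=P[:]; 
    w=np.array([onz('wrist',p,.074,m)[:2] for p in P]); ok=w[:,1]-(w[:,0]-.454)*.1<.26
    v,r=fitrect(P,m,.14,.14,.074,[.455,.206,.1]);print('case all',v,r)
    v,r=fitrect(P[ok],m,.14,.14,.074,[.455,.206,.1]);print('case 3 edges',v,r); C=v
for d in regions_of('wrist','stone_p')[:3]:
    v,r=fitrect(dense(d['mask']),m,.064,.036,.079,list(onz('wrist',d['point'],.079,m)[:2])+[.1]);print('stone',d['p'],v,r)
cx,cy,a=C;Rz=np.array([[np.cos(a),-np.sin(a)],[np.sin(a),np.cos(a)]])
big=cv2.resize(im[110:280,165:340],None,fx=3.4,fy=3.4,interpolation=cv2.INTER_CUBIC)
def pl(pts,col):
    P=[list(np.array([cx,cy])+Rz@np.array(p[:2]))+[.05+p[2]] for p in pts]
    cv2.polylines(big,[(((proj('wrist',P,m)-[165,110])+.5)*3.4).astype(np.int32)],True,col,1)
pl([(-.07,-.07,.024),(.07,-.07,.024),(.07,.07,.024),(-.07,.07,.024)],(0,0,255))
for y in(-.044,0,.044): pl([(-.032,y-.018,.029),(.032,y-.018,.029),(.032,y+.018,.029),(-.032,y+.018,.029)],(0,255,0))
cv2.imwrite('pics/w3f.png',big)
E
```

```text
case all [0.4557 0.2069 0.0964] 0.0009974612253918526
case 3 edges [0.4559 0.2055 0.0938] 0.0003797319164544355
stone 0.84 [0.4605 0.1644 0.1133] 0.002784284667080007
stone 0.84 [0.4475 0.2504 0.1062] 0.0011348393653650758
stone 0.8 [0.4532 0.2075 0.0702] 0.0025552858690712998
```

View pics/w3f.png

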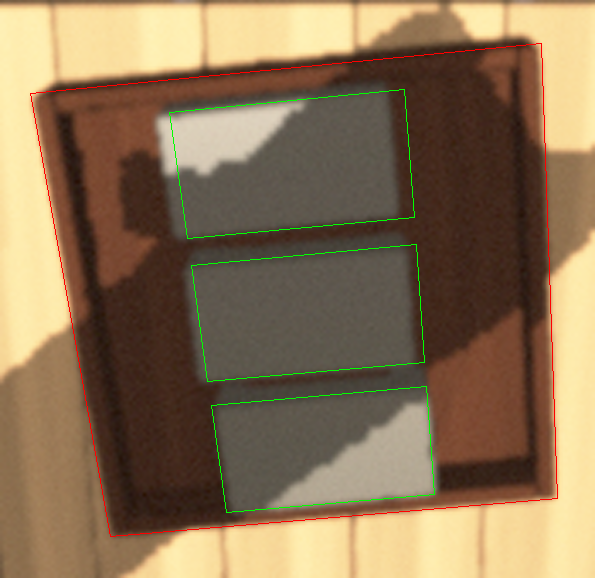

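```bash
python3 - <<'E'
from fit import *
m,s=pickle.load(open('m3.pkl','rb')); im=cv2.imread('pics/w3.png')
Rt=Rtool(s)
for z in (.025,.018,.012,0,-.02):
    P=[s['ee_pos']+Rt@np.array([x,y,z]) for y in(-.0425,.0425) for x in (.011,-.011)]
    print(z,proj('wrist',P,m).round(0).tolist())
cv2.imwrite('pics/w3g.png',cv2.resize(im[240:384,60:210],None,fx=4,fy=4,interpolation=cv2.INTER_CUBIC))
E
```

```text
0.025 [[170.0, 240.0], [174.0, 280.0], [350.0, 240.0], [346.0, 280.0]]
0.018 [[166.0, 247.0], [171.0, 288.0], [354.0, 247.0], [349.0, 288.0]]
0.012 [[163.0, 253.0], [167.0, 296.0], [357.0, 254.0], [353.0, 296.0]]
0 [[155.0, 268.0], [160.0, 313.0], [365.0, 268.0], [360.0, 313.0]]
-0.02 [[138.0, 299.0], [145.0, 349.0], [382.0, 299.0], [375.0, 349.0]]
```

View pics/w3g.png

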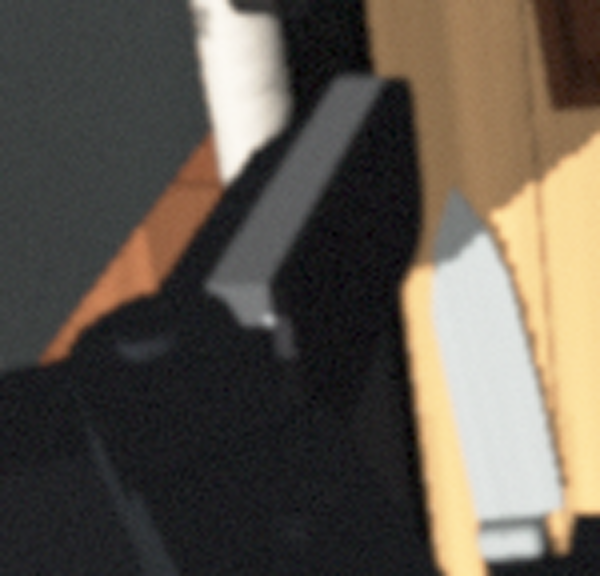

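```bash
python3 - <<'E'
from fit import *
for px in [(310,272),(322,240),(347,203)]: print('knife',onz('scene',px,.055))
for px in [(243,217)]: print('salt base',onz('scene',px,.05))
for px in [(270,190)]: print('lemon base',onz('scene',px,.05))
m,s=pickle.load(open('m3.pkl','rb'))
for px in [(173,290),(198,370),(362,352)]: print('w3',onz('wrist',px,.055,m))
print('board edges',onz('wrist',(140,200),.05,m),onz('wrist',(400,200),.05,m))
th=1.666
bay={'bot':(.4599,.1622),'mid':(.4557,.206),'top':(.4515,.2498)}
print('to bottom'); plan([([.4599,.1622,.115],th),([.4599,.1622,.080],th,2)],start=(s['ee_pos'],1.568))
E
```

```text
knife [0.361  0.0793 0.055 ]
knife [ 0.3789 -0.0129  0.055 ]
knife [ 0.3781 -0.1481  0.055 ]
salt base [0.5766 0.0283 0.05  ]
lemon base [ 0.567  -0.0832  0.05  ]
w3 [0.3584 0.0871 0.055 ]
w3 [ 0.3795 -0.0345  0.055 ]
w3 [ 0.5878 -0.0054  0.055 ]
board edges [0.3314 0.1971 0.05  ] [0.6101 0.1965 0.05  ]
to bottom
[[1,[-0.0252,-0.0002,0.0516],[0.0,0.0,-0.0327]],[1,[-0.0252,-0.001,0.0516],[0.0,0.0,-0.0327]],[1,[-0.0251,-0.0018,0.0516],[0.0,0.0,-0.0327]],[1,[0.0,0.0,0.0175],[0.0,0.0,0.0]],[1,[0.0,0.0,0.0175],[0.0,0.0,0.0]]]
```

Call:
servo_tool(steps=[[1,[-0.0252,-0.0002,0.0516],[0,0,-0.0327]],[1,[-0.0252,-0.001,0.0516],[0,0,-0.0327]],[1,[-0.0251,-0.0018,0.0516],[0,0,-0.0327]],[1,[0,0,0.0175],[0,0,0]],[1,[0,0,0.0175],[0,0,0]],[1,[0,0,0],[0,0,0]],[0,[0,0,0],[0,0,0]],[0,[0,0,0],[0,0,0]]])

```text
clock: 4.53
ee_pos: [0.4606, 0.1656, 0.0823]
ee_rot: [3.138, -0.001, 1.669]
contact_force: [-0.7, 0.4, 5.8]
width: 0.733
```

```bash
python3 - <<'E'
from fit import *
s=read_state();print(s['ee_pos'],s['ee_rot'],s['contact_force'],s['width']);snap('wrist','w4.png')
E
```

```text
[0.4606 0.1656 0.0823] [ 3.1384 -0.0007  1.6694] [-0.6942  0.3762  5.8263] 0.733409351437272
```

View pics/w4.png

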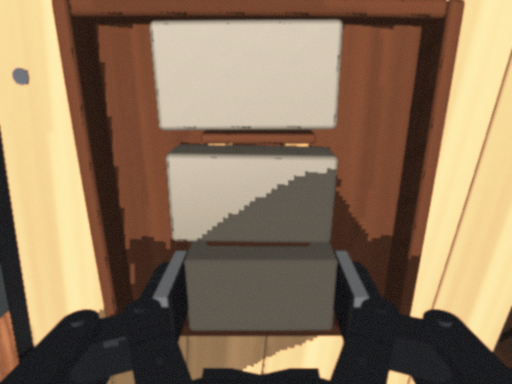

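```bash
python3 - <<'E'
from h import *
plan([([.4599,.1622,.125],1.666),([.475,.08,.11],np.pi/2),([.475,.08,.079],np.pi/2)],grip=0,start=([.4599,.1622,.080],1.666))
E
```

```text
[[0,[0.0,0.0,-0.045],[0.0,0.0,0.0]],[0,[-0.0416,0.0036,0.0075],[0.0,0.0,0.0476]],[0,[-0.0414,0.0056,0.0075],[0.0,0.0,0.0476]],[0,[0.0,0.0,0.031],[0.0,0.0,0.0]]]
```

Call:
servo_tool(steps=[[0,[0,0,-0.025],[0,0,0]],[0,[0,0,-0.025],[0,0,0]],[0,[-0.0416,0.0036,0.0075],[0,0,0.0476]],[0,[-0.0414,0.0056,0.0075],[0,0,0.0476]],[0,[0,0,0.018],[0,0,0]],[0,[0,0,0.018],[0,0,0]],[0,[0,0,0],[0,0,0]]])

```text
clock: 5.45
ee_pos: [0.4733, 0.0834, 0.0782]
ee_rot: [-3.138, -0.0, 1.576]
contact_force: [-0.4, 1.1, 0.2]
width: 0.737
```

Call:
servo_tool(steps=[[0,[0,0,0.003],[0,0,0]],[0,[0,0,0.003],[0,0,0]],[0,[0,0,0.0],[0,0,0]]])

```text
clock: 5.82
ee_pos: [0.4748, 0.0825, 0.0737]
ee_rot: [3.141, 0.0, 1.574]
contact_force: [-0.4, 0.3, -1.3]
width: 0.731
```

Call:
servo_tool(steps=[[0,[0,0,0.003],[0,0,0]],[0,[0,0,0.002],[0,0,0]],[0,[0,0,0.0],[0,0,0]]])

```text
clock: 6.2
ee_pos: [0.4751, 0.0826, 0.0732]
ee_rot: [3.142, 0.004, 1.574]
contact_force: [-14.8, -3.1, 41.6]
width: 0.731
```

Call:
servo_tool(steps=[[0,[0,0,-0.0032],[0,0,0]],[0,[-0.006,0,0.0],[0,0,0]],[0,[-0.008,0,0.0],[0,0,0]],[0,[-0.008,0,0],[0,0,0]]])

```text
clock: 6.7
ee_pos: [0.4774, 0.0636, 0.0734]
ee_rot: [3.136, -0.005, 1.575]
contact_force: [0.2, 6.1, 7.0]
width: 0.732
```

Call:
servo_tool(steps=[[0,[-0.008,0,0.0],[0,0,0]],[0,[-0.008,0,0],[0,0,0]]])

```text
clock: 6.95
ee_pos: [0.4777, 0.0475, 0.0734]
ee_rot: [3.135, -0.005, 1.575]
contact_force: [1.2, 7.7, 7.8]
width: 0.73
```

Call:
servo_tool(steps=[[0,[-0.008,0,0.001],[0,0,0]],[0,[-0.008,0,0],[0,0,0]]])

```text
clock: 7.2
ee_pos: [0.4789, 0.0335, 0.0735]
ee_rot: [3.133, -0.007, 1.575]
contact_force: [1.6, 9.8, 13.0]
width: 0.731
```

Call:
servo_tool(steps=[[0,[-0.008,0,0.0],[0,0,0]],[0,[-0.008,0,0],[0,0,0]]])

```text
clock: 7.45
ee_pos: [0.4793, 0.0172, 0.0735]
ee_rot: [3.132, -0.007, 1.575]
contact_force: [1.2, 10.0, 12.8]
width: 0.728
```

Call:
servo_tool(steps=[[0,[0.01,0,0.0],[0,0,0]],[0,[0.01,0,0],[0,0,0]],[0,[0.008,0,0],[0,0,0]],[0,[0.008,0,0],[0,0,0]]])

```text
clock: 7.95
ee_pos: [0.4789, 0.0431, 0.0733]
ee_rot: [3.135, 0.007, 1.571]
contact_force: [1.2, -12.5, 17.5]
width: 0.732
```

Call:
servo_tool(steps=[[0,[0.008,0,0.0],[0,0,0]],[0,[0.008,0,0],[0,0,0]]])

```text
clock: 8.2
ee_pos: [0.4789, 0.0588, 0.0734]
ee_rot: [3.135, 0.008, 1.57]
contact_force: [1.2, -13.5, 17.1]
width: 0.735
```

```bash
python3 - <<'E'
from h import *
s=read_state();print(s['contact_force'],s['moment'],s['ee_pos'])
E
```

```text
[  1.1704 -13.4986  17.1005] [-2.7049 -0.024   0.0972] [0.4789 0.0588 0.0734]
```

Call:
servo_tool(steps=[[0,[0,0,-0.0015],[0,0,0]],[0,[0,0,0],[0,0,0]],[0,[0.006,0,0],[0,0,0]],[0,[0.006,0,0],[0,0,0]]])

```text
clock: 8.7
ee_pos: [0.4765, 0.071, 0.0734]
ee_rot: [3.14, 0.007, 1.571]
contact_force: [0.7, -12.9, 14.4]
width: 0.73
```

Call:
servo_tool(steps=[[0,[0,0,-0.0008],[0,0,0]],[0,[0.006,0,0],[0,0,0]],[0,[0.006,0,0],[0,0,0]]])

```text
clock: 9.07
ee_pos: [0.475, 0.086, 0.0734]
ee_rot: [-3.141, 0.004, 1.572]
contact_force: [-0.6, -7.9, 9.8]
width: 0.729
```

```bash
python3 - <<'E'
from h import *
plan([([.475,.087,.125],np.pi/2),([.4557,.206,.125],1.666),([.4557,.206,.080],1.666,2)])
E
```

```text
[[1,[0.0008,0.0,-0.0516],[-0.0004,0.0036,0.0011]],[1,[0.0397,-0.0064,0.0],[0.0,0.0,-0.0317]],[1,[0.0399,-0.0052,0.0],[0.0,0.0,-0.0317]],[1,[0.04,-0.0039,0.0],[0.0,0.0,-0.0317]],[1,[0.0,0.0,0.0225],[0.0,0.0,0.0]],[1,[0.0,0.0,0.0225],[0.0,0.0,0.0]]]
```

Call:
servo_tool(steps=[[0,[0,0,-0.0005],[0,0,0]],[1,[0,0,0],[0,0,0]],[1,[0,0,0],[0,0,0]],[1,[0,0,-0.0265],[0,0,0]],[1,[0,0,-0.0265],[0,0,0]],[1,[0.0397,-0.0064,0],[0,0,-0.0317]],[1,[0.0399,-0.0052,0],[0,0,-0.0317]],[1,[0.04,-0.0039,0],[0,0,-0.0317]]])

```text
clock: 10.07
ee_pos: [0.4545, 0.2086, 0.1264]
ee_rot: [-3.141, -0.0, 1.67]
contact_force: [-0.1, 0.3, 0.6]
width: 0.999
```

```bash
python3 - <<'E'
from h import *
s=read_state();print(s['ee_pos'],s['ee_rot'],s['contact_force'],s['width']);snap('wrist','w5.png')
E
```

```text
[0.4545 0.2086 0.1264] [-3.1414 -0.0002  1.6697] [-0.1039  0.2998  0.6455] 0.9988570898758463
```

View pics/w5.png

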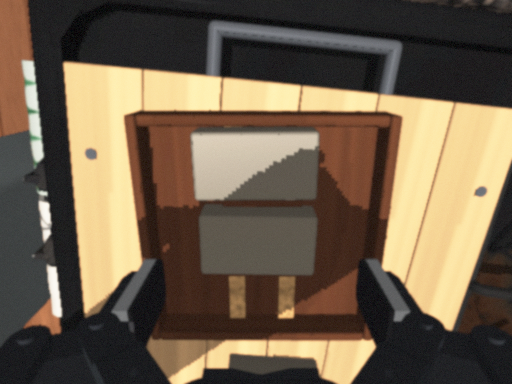

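Call:
servo_tool(steps=[[1,[-0.001,0,0.023],[0,0,0]],[1,[-0.001,0,0.023],[0,0,0]],[1,[0,0,0],[0,0,0]],[0,[0,0,0],[0,0,0]],[0,[0,0,0],[0,0,0]],[0,[0,0,0],[0,0,0]]])

```text
clock: 10.88
ee_pos: [0.4562, 0.206, 0.0818]
ee_rot: [3.139, -0.001, 1.669]
contact_force: [-0.0, 0.2, 6.4]
width: 0.733
```

```bash
python3 - <<'E'
from h import *
s=read_state();print(s['ee_pos'])
plan([([.4557,.206,.13],1.666),([.475,0.03,.13],np.pi/2),([.475,0.0,.078],np.pi/2)],grip=0,start=([.4557,.206,.08],1.666))
E
```

```text
[0.4562 0.206  0.0818]
[[0,[0.0,0.0,-0.05],[0.0,0.0,0.0]],[0,[-0.0443,0.0006,0.0],[0.0,0.0,0.0238]],[0,[-0.0442,0.0017,0.0],[0.0,0.0,0.0238]],[0,[-0.0442,0.0027,0.0],[0.0,0.0,0.0238]],[0,[-0.0441,0.0038,0.0],[0.0,0.0,0.0238]],[0,[-0.015,0.0,0.026],[0.0,0.0,0.0]],[0,[-0.015,0.0,0.026],[0.0,0.0,0.0]]]
```

Call:
servo_tool(steps=[[0,[0,0,-0.05],[0,0,0]],[0,[-0.0443,0.0006,0],[0,0,0.0238]],[0,[-0.0442,0.0017,0],[0,0,0.0238]],[0,[-0.0442,0.0027,0],[0,0,0.0238]],[0,[-0.0441,0.0038,0],[0,0,0.0238]],[0,[-0.015,0,0.026],[0,0,0]],[0,[-0.015,0,0.026],[0,0,0]],[0,[0,0,0],[0,0,0]]])

```text
clock: 11.88
ee_pos: [0.4732, -0.002, 0.0771]
ee_rot: [-3.137, 0.0, 1.571]
contact_force: [0.2, 0.7, -1.4]
width: 0.731
```

Call:
servo_tool(steps=[[0,[0,0,0.003],[0,0,0]],[0,[0,0,0.003],[0,0,0]],[0,[0,0,0],[0,0,0]]])

```text
clock: 12.25
ee_pos: [0.4755, -0.0001, 0.073]
ee_rot: [3.141, 0.0, 1.575]
contact_force: [0.7, -0.6, -0.8]
width: 0.732
```

Call:
servo_tool(steps=[[0,[0,0,0.0015],[0,0,0]],[0,[-0.005,0,0.0005],[0,0,0]],[0,[-0.008,0,0],[0,0,0]],[0,[-0.008,0,0],[0,0,0]]])

```text
clock: 12.75
ee_pos: [0.478, -0.0188, 0.0729]
ee_rot: [3.136, -0.003, 1.575]
contact_force: [1.1, 5.4, 9.0]
width: 0.733
```

Call:
servo_tool(steps=[[0,[-0.008,0,0.001],[0,0,0]],[0,[-0.008,0,0],[0,0,0]]])

```text
clock: 13.0
ee_pos: [0.4795, -0.0336, 0.0729]
ee_rot: [3.133, -0.004, 1.575]
contact_force: [-0.2, 7.8, 15.8]
width: 0.734
```

Call:
servo_tool(steps=[[0,[-0.008,0,0],[0,0,0]],[0,[-0.008,0,0],[0,0,0]]])

```text
clock: 13.25
ee_pos: [0.4798, -0.0498, 0.0729]
ee_rot: [3.133, -0.004, 1.575]
contact_force: [0.9, 8.9, 14.4]
width: 0.731
```

Call:
servo_tool(steps=[[0,[0.01,0,0],[0,0,0]],[0,[0.008,0,0],[0,0,0]],[0,[0.008,0,0],[0,0,0]],[0,[0.008,0,0],[0,0,0]]])

```text
clock: 13.75
ee_pos: [0.4793, -0.0227, 0.0729]
ee_rot: [3.134, 0.005, 1.572]
contact_force: [1.3, -8.9, 15.9]
width: 0.732
```

Call:
servo_tool(steps=[[0,[0.004,0,0],[0,0,0]],[0,[0.008,0,0],[0,0,0]],[0,[0.008,0,0],[0,0,0]]])

```text
clock: 14.12
ee_pos: [0.4793, -0.0028, 0.0729]
ee_rot: [3.134, 0.005, 1.572]
contact_force: [1.6, -7.6, 15.8]
width: 0.736
```

```bash
python3 - <<'E'
from h import *
plan([([.475,.001,.122],np.pi/2),([.4515,.2498,.122],1.666),([.4515,.2498,.080],1.666,2)],start=([.475,.001,.072],np.pi/2))
plan([([.4515,.2498,.13],1.666),([.475,-.05,.13],np.pi/2),([.475,-.065,.072],np.pi/2)],grip=0,start=([.4515,.2498,.08],1.666))
E
```

```text
[[1,[0.0,0.0,-0.05],[0.0,0.0,0.0]],[1,[0.0498,-0.0047,0.0],[0.0,0.0,-0.019]],[1,[0.0498,-0.0038,0.0],[0.0,0.0,-0.019]],[1,[0.0499,-0.0028,0.0],[0.0,0.0,-0.019]],[1,[0.0499,-0.0019,0.0],[0.0,0.0,-0.019]],[1,[0.05,-0.0009,0.0],[0.0,0.0,-0.019]],[1,[0.0,0.0,0.021],[0.0,0.0,0.0]],[1,[0.0,0.0,0.021],[0.0,0.0,0.0]]]
[[0,[0.0,0.0,-0.05],[0.0,0.0,0.0]],[0,[-0.0501,-0.0009,0.0],[0.0,0.0,0.0159]],[0,[-0.0501,-0.0001,0.0],[0.0,0.0,0.0159]],[0,[-0.0501,0.0007,0.0],[0.0,0.0,0.0159]],[0,[-0.0501,0.0015,0.0],[0.0,0.0,0.0159]],[0,[-0.0501,0.0023,0.0],[0.0,0.0,0.0159]],[0,[-0.05,0.0031,0.0],[0.0,0.0,0.0159]],[0,[-0.0075,0.0,0.029],[0.0,0.0,0.0]]]
[[0,[-0.0075,0.0,0.029],[0.0,0.0,0.0]]]
```

Call:
servo_tool(steps=[[0,[0,0,-0.003],[0,0,0]],[1,[0,0,0],[0,0,0]],[1,[0,0,0],[0,0,0]],[1,[0,0,-0.025],[0,0,0]],[1,[0,0,-0.025],[0,0,0]],[1,[0.0498,-0.0047,0],[0,0,-0.019]],[1,[0.0498,-0.0038,0],[0,0,-0.019]],[1,[0.0499,-0.0028,0],[0,0,-0.019]]])

```text
clock: 15.12
ee_pos: [0.4602, 0.1508, 0.1224]
ee_rot: [-3.142, 0.0, 1.631]
contact_force: [0.7, 0.4, 0.1]
width: 1.002
```

Call:
servo_tool(steps=[[1,[0.0499,-0.0019,0],[0,0,-0.019]],[1,[0.05,-0.0009,0],[0,0,-0.019]],[1,[0,-0.003,0],[0,0,0]],[1,[0,0,0.021],[0,0,0]],[1,[0,0,0.021],[0,0,0]],[1,[0,0,0],[0,0,0]],[0,[0,0,0],[0,0,0]],[0,[0,0,0],[0,0,0]]])

```text
clock: 16.12
ee_pos: [0.4489, 0.2491, 0.0818]
ee_rot: [3.139, -0.001, 1.668]
contact_force: [-0.2, 0.2, -1.4]
width: 0.729
```

Call:
servo_tool(steps=[[0,[0,0,0],[0,0,0]],[0,[0,0,-0.025],[0,0,0]],[0,[0,0,-0.025],[0,0,0]],[0,[-0.0501,0.002,0],[0,0,0.0159]],[0,[-0.0501,0.001,0],[0,0,0.0159]],[0,[-0.0501,0.0007,0],[0,0,0.0159]],[0,[-0.0501,0.0015,0],[0,0,0.0159]],[0,[-0.0501,0.0023,0],[0,0,0.0159]]])

```text
clock: 17.12
ee_pos: [0.4717, -0.0024, 0.1307]
ee_rot: [3.141, 0.0, 1.589]
contact_force: [1.5, 0.4, -1.7]
width: 0.731
```

Call:
servo_tool(steps=[[0,[-0.05,0.0031,0],[0,0,0.0159]],[0,[-0.0075,0,0.027],[0,0,0]],[0,[-0.0075,0,0.027],[0,0,0]],[0,[0,0,0.002],[0,0,0]],[0,[0,0,0],[0,0,0]]])

```text
clock: 17.75
ee_pos: [0.4761, -0.0651, 0.0751]
ee_rot: [3.141, -0.0, 1.574]
contact_force: [0.3, 0.4, -0.9]
width: 0.731
```

Call:
servo_tool(steps=[[0,[0,0,0.0025],[0,0,0]],[0,[-0.004,0,0.0025],[0,0,0]],[0,[-0.008,0,0],[0,0,0]],[0,[-0.008,0,0],[0,0,0]]])

```text
clock: 18.25
ee_pos: [0.4796, -0.0837, 0.0728]
ee_rot: [3.135, -0.001, 1.575]
contact_force: [0.3, 3.9, 12.9]
width: 0.734
```

Call:
servo_tool(steps=[[0,[-0.008,0,0.0],[0,0,0]],[0,[-0.008,0,0],[0,0,0]]])

```text
clock: 18.5
ee_pos: [0.4798, -0.0999, 0.0728]
ee_rot: [3.134, -0.001, 1.574]
contact_force: [1.0, 4.3, 14.1]
width: 0.736
```

Call:
servo_tool(steps=[[0,[0.01,0,0],[0,0,0]],[0,[0.008,0,0],[0,0,0]],[0,[0.008,0,0],[0,0,0]]])

```text
clock: 18.88
ee_pos: [0.4795, -0.0772, 0.0728]
ee_rot: [3.135, 0.004, 1.573]
contact_force: [0.7, -3.6, 14.1]
width: 0.732
```

```bash
python3 - <<'E'
from h import *
snap('wrist','w6.png')
plan([([.476,-.075,.129],np.pi/2),([.4485,.2495,.129],1.666)],grip=0,start=([.476,-.075,.069],np.pi/2))
E
```

```text
[[0,[0.0,0.0,-0.03],[0.0,0.0,0.0]],[0,[0.0,0.0,-0.03],[0.0,0.0,0.0]],[0,[0.0541,-0.0046,0.0],[0.0,0.0,-0.0159]],[0,[0.0541,-0.0037,0.0],[0.0,0.0,-0.0159]],[0,[0.0542,-0.0029,0.0],[0.0,0.0,-0.0159]],[0,[0.0542,-0.002,0.0],[0.0,0.0,-0.0159]],[0,[0.0543,-0.0011,0.0],[0.0,0.0,-0.0159]],[0,[0.0543,-0.0003,0.0],[0.0,0.0,-0.0159]]]
```

View pics/w6.png

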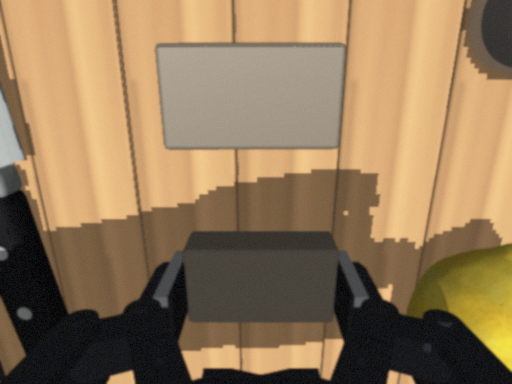

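Call:
servo_tool(steps=[[0,[0,0,-0.03],[0,0,0]],[0,[0,0,-0.03],[0,0,0]],[0,[0.0541,-0.0046,0],[0,0,-0.0159]],[0,[0.0541,-0.0037,0],[0,0,-0.0159]],[0,[0.0542,-0.0029,0],[0,0,-0.0159]],[0,[0.0542,-0.002,0],[0,0,-0.0159]],[0,[0.0543,-0.0011,0],[0,0,-0.0159]],[0,[0.0543,-0.0003,0],[0,0,-0.0159]]])

```text
clock: 19.92
ee_pos: [0.4476, 0.2507, 0.1302]
ee_rot: [3.14, 0.0, 1.669]
contact_force: [0.9, -0.4, -1.1]
width: 0.733
```

Call:
servo_tool(steps=[[0,[0,0,0],[0,0,0]]])

```text
clock: 20.05
ee_pos: [0.4463, 0.255, 0.1308]
ee_rot: [3.14, -0.004, 1.678]
contact_force: [0.0, 0.3, -1.9]
width: 0.732
```

```bash
python3 - <<'E'
from h import *
s=read_state();m=camera_model('wrist');im=snap('wrist','w7.png');print(s['ee_pos'],s['ee_rot'],s['contact_force'])
# overlay of bay 'top' stone at place, and ribs
Rt=Rtool(s)
C=np.array([.4557,.206]);a=.095;Rz=np.array([[np.cos(a),-np.sin(a)],[np.sin(a),np.cos(a)]])
o=im.copy()
def pl(pts,col):
    P=[list(C+Rz@np.array(p[:2]))+[.05+p[2]] for p in pts]
    cv2.polylines(o,[np.round(proj('wrist',P,m)).astype(np.int32)],True,col,1)
pl([(-.07,-.07,.024),(.07,-.07,.024),(.07,.07,.024),(-.07,.07,.024)],(0,0,255))
for y in(-.022,.022): pl([(-.022,y-.002,.022),(.022,y-.002,.022),(.022,y+.002,.022),(-.022,y+.002,.022)],(0,255,0))
cv2.imwrite('pics/w7o.png',o)
for px in [(187,250),(337,250),(187,320),(337,320)]:
    p=onz('wrist',px,s['ee_pos'][2]-.003,m); print(px,Rt.T@(p-s['ee_pos']))
E
```

```text
[0.4463 0.255  0.1308] [ 3.1397 -0.0044  1.6778] [ 0.0274  0.3211 -1.9144]
(187, 250) [ 0.0175 -0.0295  0.003 ]
(337, 250) [0.0176 0.0312 0.0031]
(187, 320) [-0.0169 -0.032   0.0029]
(337, 320) [-0.0169  0.0339  0.003 ]
```

View pics/w7o.png

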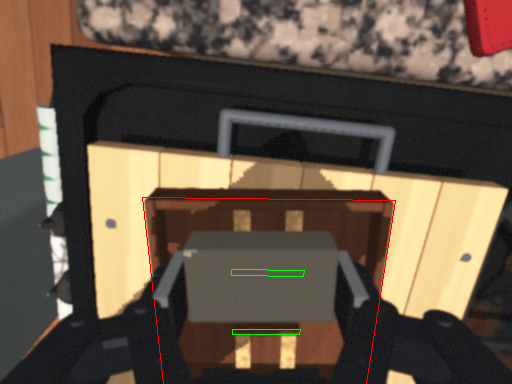

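Call:
servo_tool(steps=[[0,[0,0,0.015],[0,0,0]],[0,[0,0,0.01],[0,0,0]],[0,[0,0,0.0],[0,0,0]]])

```text
clock: 20.48
ee_pos: [0.4471, 0.247, 0.1031]
ee_rot: [-3.139, 0.002, 1.667]
contact_force: [-0.3, -0.0, -2.1]
width: 0.732
```

Call:
servo_tool(steps=[[0,[0,0,0.008],[0,0,0]],[0,[0,0,0.007],[0,0,0]],[0,[0,0,0.006],[0,0,0]],[0,[0,0,0.0],[0,0,0]]])

```text
clock: 20.98
ee_pos: [0.4473, 0.2486, 0.083]
ee_rot: [-3.141, 0.0, 1.669]
contact_force: [0.6, 0.4, -1.0]
width: 0.727
```

```bash
python3 - <<'E'
from h import *
plan([([.4485,.2495,.13],1.666),([.475,.0865,.16],0)],start=([.4485,.2495,.082],1.666))
E
```

```text
[[1,[0.0,0.0,-0.048],[0.0,0.0,0.0]],[1,[-0.0165,0.0011,-0.003],[0.0,0.0,0.1666]],[1,[-0.0161,0.0038,-0.003],[0.0,0.0,0.1666]],[1,[-0.0152,0.0064,-0.003],[0.0,0.0,0.1666]],[1,[-0.0139,0.0089,-0.003],[0.0,0.0,0.1666]],[1,[-0.0123,0.011,-0.003],[0.0,0.0,0.1666]],[1,[-0.0103,0.0129,-0.003],[0.0,0.0,0.1666]],[1,[-0.008,0.0145,-0.003],[0.0,0.0,0.1666]]]
[[1,[-0.0055,0.0156,-0.003],[0.0,0.0,0.1666]],[1,[-0.0028,0.0163,-0.003],[0.0,0.0,0.1666]],[1,[-0.0001,0.0165,-0.003],[0.0,0.0,0.1666]]]
```

Call:
servo_tool(steps=[[0,[0,0,0.001],[0,0,0]],[0,[0,0,0],[0,0,0]],[1,[0,0,0],[0,0,0]],[1,[0,0,0],[0,0,0]],[1,[0,0,-0.025],[0,0,0]],[1,[0,0,-0.025],[0,0,0]]])

```text
clock: 21.72
ee_pos: [0.4476, 0.2488, 0.1331]
ee_rot: [-3.141, 0.0, 1.669]
contact_force: [-0.1, -0.1, 0.4]
width: 1.005
```

Call:
servo_tool(steps=[[1,[-0.0165,0.0011,-0.003],[0,0,0.1666]],[1,[-0.0161,0.0038,-0.003],[0,0,0.1666]],[1,[-0.0152,0.0064,-0.003],[0,0,0.1666]],[1,[-0.0139,0.0089,-0.003],[0,0,0.1666]],[1,[-0.0123,0.011,-0.003],[0,0,0.1666]],[1,[-0.0103,0.0129,-0.003],[0,0,0.1666]],[1,[-0.008,0.0145,-0.003],[0,0,0.1666]],[1,[-0.0055,0.0156,-0.003],[0,0,0.1666]]])

```text
clock: 22.72
ee_pos: [0.4694, 0.118, 0.1569]
ee_rot: [3.141, -0.001, 0.331]
contact_force: [0.2, -0.1, -0.5]
width: 1.0
```

Call:
servo_tool(steps=[[1,[-0.0028,0.0163,-0.003],[0,0,0.1666]],[1,[-0.0001,0.0165,-0.003],[0,0,0.1666]],[1,[0,0,0],[0,0,0]],[1,[0,0,0],[0,0,0]]])

```text
clock: 23.22
ee_pos: [0.4745, 0.0867, 0.1626]
ee_rot: [-3.141, -0.0, 0.006]
contact_force: [-0.5, 0.6, 0.5]
width: 1.0
```

```bash
python3 - <<'E'
from fit import *
s=read_state();m=camera_model('wrist');im=snap('wrist','w8.png');print(s['ee_pos'],s['ee_rot'],s['contact_force'])
def dense(msk):
    c=cv2.convexHull(max(cv2.findContours(msk.astype(np.uint8),0,1)[0],key=cv2.contourArea))
    e=np.zeros(msk.shape,np.uint8);cv2.polylines(e,[c],True,255,1);yy,xx=np.nonzero(e);return np.stack([xx,yy],1).astype(float)
for d in regions_of('wrist','stone_p')[:4]:
    v,r=fitrect(dense(d['mask']),m,.064,.036,.070,list(onz('wrist',d['point'],.07,m)[:2])+[0]);print('stone',d['point'],d['p'],v,r)
E
```

```text
[0.4745 0.0867 0.1626] [-3.1412 -0.      0.0058] [-0.4921  0.609   0.4512]
stone [33.1, 245.7] 0.97 [ 0.4467  0.2484 -0.0979] 0.004840620790739785
stone [263.2, 202.1] 0.74 [0.4766 0.0836 0.0061] 0.0008020681757318985
stone [388.0, 200.6] 0.66 [0.4782 0.0022 0.0269] 0.00212839171812095
stone [104.6, 205.6] 0.65 [ 0.4618  0.1966 -0.0531] 0.050519716063013316
```

View pics/w8.png

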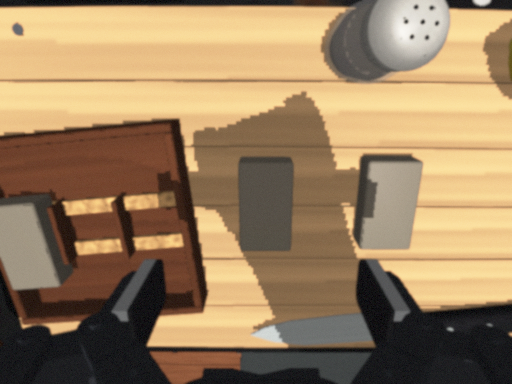

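Call:
servo_tool(steps=[[0.68,[0.0018,0.003,0.03],[0,0,0.004]],[0.68,[0,0,0.03],[0,0,0]],[0.68,[0,0,0.015],[0,0,0]],[0.68,[0,0,0.008],[0,0,0]],[0.68,[0,0,0],[0,0,0]],[0,[0,0,0],[0,0,0]],[0,[0,0,0],[0,0,0]],[0,[0,0,0],[0,0,0]]])

```text
clock: 24.32
ee_pos: [0.4775, 0.0831, 0.0808]
ee_rot: [-3.141, -0.002, -0.001]
contact_force: [-0.6, -0.6, 6.0]
width: 0.409
```

Call:
servo_tool(steps=[[0,[0,0,0],[0,0,0]]])

```text
clock: 24.45
ee_pos: [0.4774, 0.0831, 0.0807]
ee_rot: [-3.141, -0.002, -0.001]
contact_force: [0.2, 0.3, 6.7]
width: 0.398
```

```bash
python3 - <<'E'
from h import *
plan([([.477,.0835,.137],-.004,2),([.4704,-.259,.137],-.047,7)],grip=0,start=([.477,.0835,.077],-.004))
E
```

```text
[[0,[0.0,0.0,-0.03],[0.0,0.0,0.0]],[0,[0.0,0.0,-0.03],[0.0,0.0,0.0]],[0,[-0.0007,0.0489,0.0],[0.0,0.0,0.0061]],[0,[-0.0004,0.0489,0.0],[0.0,0.0,0.0061]],[0,[-0.0001,0.0489,0.0],[0.0,0.0,0.0061]],[0,[0.0002,0.0489,0.0],[0.0,0.0,0.0061]],[0,[0.0005,0.0489,0.0],[0.0,0.0,0.0061]],[0,[0.0008,0.0489,0.0],[0.0,0.0,0.0061]]]
[[0,[0.0011,0.0489,0.0],[0.0,0.0,0.0061]]]
```

Call:
servo_tool(steps=[[0,[0,0,-0.03],[0,0,0]],[0,[0,0,-0.03],[0,0,0]],[0,[-0.0007,0.0489,0],[0,0,0.0061]],[0,[-0.0004,0.0489,0],[0,0,0.0061]],[0,[-0.0001,0.0489,0],[0,0,0.0061]],[0,[0.0002,0.0489,0],[0,0,0.0061]],[0,[0.0005,0.0489,0],[0,0,0.0061]],[0,[0.0008,0.0489,0],[0,0,0.0061]]])

```text
clock: 25.45
ee_pos: [0.4715, -0.2121, 0.1397]
ee_rot: [3.141, -0.0, -0.038]
contact_force: [-0.1, -0.1, -0.9]
width: 0.403
```

Call:
servo_tool(steps=[[0,[0.0011,0.0489,0],[0,0,0.0061]],[0,[0,0,0],[0,0,0]],[0,[0,0,0],[0,0,0]],[0,[0,0,0],[0,0,0]]])

```text
clock: 25.95
ee_pos: [0.4714, -0.2577, 0.1395]
ee_rot: [-3.141, 0.0, -0.042]
contact_force: [0.0, -0.3, -2.3]
width: 0.407
```

```bash
cat > hov.py <<'E'
from h import *
H=np.array([.4704,-.259]);a=-.047;Rz=np.array([[np.cos(a),-np.sin(a)],[np.sin(a),np.cos(a)]])
def overlay(f,boxes=True):
    s=read_state();m=camera_model('wrist');im=snap('wrist',f+'.png');print(s['ee_pos'],s['ee_rot'],s['contact_force'],s['width'])
    print('TCP in holder',Rz.T@(s['ee_pos'][:2]-H),s['ee_rot'][2]-a)
    o=im.copy()
    def pl(pts,col):
        P=[list(H+Rz@np.array(p[:2]))+[.05+p[2]] for p in pts]
        cv2.polylines(o,[np.round(proj('wrist',P,m)).astype(np.int32)],True,col,1)
    pl([(x,y,.007) for x,y in((-.07,-.03),(.07,-.03),(.07,.03),(-.07,.03))],(0,0,255))
    pl([(x,y,.023) for x,y in((-.061,-.013),(.061,-.013),(.061,.013),(-.061,.013))],(0,255,0))
    pl([(.036,-.018,.038),(.036,.018,.038)],(255,0,0))
    pl([(-.042,-.02,.039),(-.042,.02,.039)],(255,0,255))
    cv2.imwrite('pics/'+f+'o.png',o); return s,m,im
E
python3 -c "
from hov import *
overlay('w9')"
```

```text
[ 0.4714 -0.2577  0.1395] [-3.1408  0.0002 -0.0415] [ 0.0108 -0.3322 -2.2694] 0.40658120588198715
TCP in holder [0.0009 0.0014] 0.0054987322798816934
```

View pics/w9o.png

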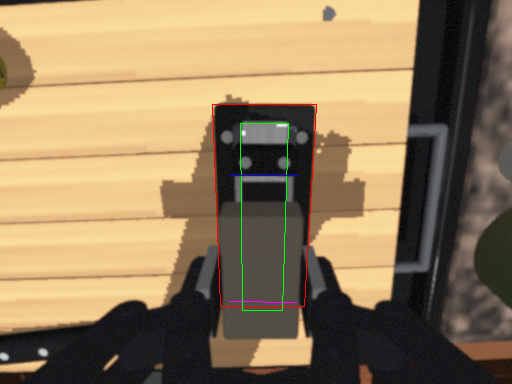

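Call:
servo_tool(steps=[[0,[0,0.001,0.012],[0,0,0.005]],[0,[0,0,0.012],[0,0,0]],[0,[0,0,0.007],[0,0,0]],[0,[0,0,0],[0,0,0]]])

```text
clock: 26.5
ee_pos: [0.4705, -0.2601, 0.1076]
ee_rot: [-3.141, 0.002, -0.049]
contact_force: [-0.2, -0.1, -0.8]
width: 0.402
```

Call:
servo_tool(steps=[[0,[0,0,0.002],[0,0,0]],[0,[0,0,0],[0,0,0]]])

```text
clock: 26.75
ee_pos: [0.4712, -0.2606, 0.1068]
ee_rot: [3.141, -0.0, -0.049]
contact_force: [0.7, -0.3, -0.8]
width: 0.403
```

Call:
servo_tool(steps=[[0,[0,0,0.0015],[0,0,0]],[0,[0,0,0],[0,0,0]]])

```text
clock: 27.0
ee_pos: [0.471, -0.2605, 0.1051]
ee_rot: [3.141, -0.0, -0.049]
contact_force: [0.0, 0.4, -1.1]
width: 0.402
```

Call:
servo_tool(steps=[[0,[0,0,0.0015],[0,0,0]],[0,[0,0,0],[0,0,0]]])

```text
clock: 27.25
ee_pos: [0.4712, -0.2606, 0.1038]
ee_rot: [3.141, -0.0, -0.049]
contact_force: [0.1, 0.7, 0.4]
width: 0.406
```

Call:
servo_tool(steps=[[0,[0.0015,0,0.0],[0,0,0]],[0,[0.0015,0,0],[0,0,0]],[0,[0,0,0],[0,0,0]]])

```text
clock: 27.62
ee_pos: [0.4714, -0.2606, 0.1038]
ee_rot: [-3.141, 0.006, -0.05]
contact_force: [-6.9, 2.0, 8.6]
width: 0.404
```

Call:
servo_tool(steps=[[0,[-0.002,0,-0.0003],[0,0,0]],[0,[0,0,0],[0,0,0]],[0.7,[0,0,0],[0,0,0]],[0.7,[0,0,0],[0,0,0]],[0.7,[0,0,-0.03],[0,0,0]],[0.7,[0,0,-0.03],[0,0,0]],[0.7,[-0.02,0,-0.03],[0,0,0]],[0.7,[0,0,0],[0,0,0]]])

```text
clock: 28.62
ee_pos: [0.4528, -0.2605, 0.1962]
ee_rot: [3.139, -0.005, -0.05]
contact_force: [0.4, -0.6, -0.1]
width: 0.7
```

Call:
servo_tool(steps=[[0,[0,0,0],[0,0,0]],[0,[0,0,0],[0,0,0]]])

```text
clock: 28.88
ee_pos: [0.452, -0.2591, 0.1927]
ee_rot: [-3.141, 0.002, -0.049]
contact_force: [-0.7, -0.6, 0.5]
width: 0.283
```

```bash
python3 -c "
from hov import *
s,m,im=overlay('w10')
for d in place_of('wrist','jaw_back')[:2]:
    p=onz('wrist',d['point'],.075,m);print(d['point'],d['p'],p,Rz.T@(p[:2]-H))
for d in place_of('wrist','stone_p')[:2]:
    p=onz('wrist',d['point'],.073,m);print(d['point'],d['p'],p,Rz.T@(p[:2]-H))
"
```

```text
[ 0.452  -0.2591  0.1927] [-3.1407  0.0016 -0.0485] [-0.6909 -0.5504  0.5257] 0.2827666858349391
TCP in holder [-0.0184 -0.0009] -0.00154466326828466
[259.0, 239.0] 0.72 [ 0.4164 -0.256   0.075 ] [-0.0541  0.0004]
[17.7, 163.3] 0.6 [ 0.4853 -0.0835  0.075 ] [0.0067 0.176 ]
[260.9, 174.5] 0.92 [ 0.4678 -0.2599  0.073 ] [-0.0026 -0.0011]
```

View pics/w10o.png

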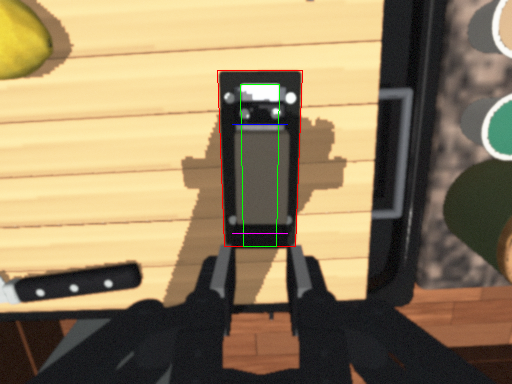

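```bash
python3 - <<'E'
from h import *
plan([([.3825,-.2549,.19],-.047),([.3825,-.2549,.1005],-.047,3)],grip=0,start=([.452,-.2591,.1913],-.0485))
E
```

```text
[[0,[-0.0348,-0.0004,0.0006],[0.0,0.0,-0.0008]],[0,[-0.0348,-0.0004,0.0006],[0.0,0.0,-0.0008]],[0,[0.0,0.0,0.0298],[0.0,0.0,0.0]],[0,[0.0,0.0,0.0298],[0.0,0.0,0.0]],[0,[0.0,0.0,0.0298],[0.0,0.0,0.0]]]
```

Call:
servo_tool(steps=[[0,[-0.0348,-0.0004,0.0006],[0,0,-0.0008]],[0,[-0.0348,-0.0004,0.0006],[0,0,-0.0008]],[0,[0,0,0],[0,0,0]],[0,[0,0,0.0298],[0,0,0]],[0,[0,0,0.0298],[0,0,0]],[0,[0,0,0.0298],[0,0,0]],[0,[0,0,0],[0,0,0]]])

```text
clock: 29.9
ee_pos: [0.3819, -0.2543, 0.1015]
ee_rot: [-3.139, 0.004, -0.047]
contact_force: [0.1, 0.5, 0.4]
width: -0.001
```

```bash
python3 -c "
from hov import *
s,m,im=overlay('w11')"
```

```text
[ 0.3819 -0.2543  0.1015] [-3.1392  0.004  -0.0467] [0.135  0.4676 0.4159] -0.0011014174696990465
TCP in holder [-0.0886  0.0005] 0.00025474637994100935
```

View pics/w11.png

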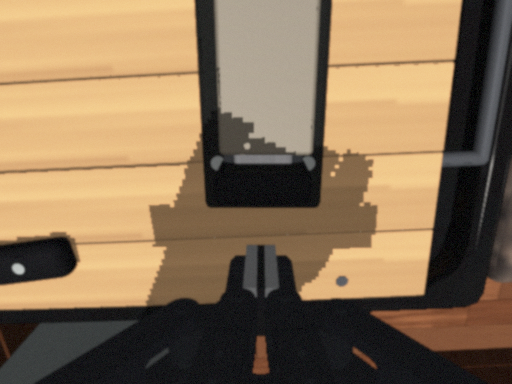

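Call:
servo_tool(steps=[[0,[0.012,0,0],[0,0,0]],[0,[0.012,0,0],[0,0,0]],[0,[0.004,0,0],[0,0,0]],[0,[0,0,0],[0,0,0]]])

```text
clock: 30.45
ee_pos: [0.4112, -0.2569, 0.1036]
ee_rot: [3.141, -0.001, -0.048]
contact_force: [-0.7, -0.3, 0.9]
width: 0.005
```

Call:
servo_tool(steps=[[0,[0.004,0,0],[0,0,0]],[0,[0.003,0,0],[0,0,0]],[0,[0,0,0],[0,0,0]]])

```text
clock: 30.82
ee_pos: [0.4167, -0.257, 0.1032]
ee_rot: [-3.141, 0.002, -0.048]
contact_force: [-4.2, -0.6, 5.5]
width: -0.004
```

Call:
servo_tool(steps=[[0,[0.002,0,0],[0,0,0]],[0,[0.001,0,0],[0,0,0]],[0,[0,0,0],[0,0,0]]])

```text
clock: 31.2
ee_pos: [0.4177, -0.257, 0.1029]
ee_rot: [-3.141, 0.006, -0.048]
contact_force: [-9.8, 0.7, 7.5]
width: -0.003
```

Call:
servo_tool(steps=[[0,[0.0015,0,0],[0,0,0]],[0,[0,0,0],[0,0,0]]])

```text
clock: 31.45
ee_pos: [0.4178, -0.257, 0.1028]
ee_rot: [-3.14, 0.009, -0.049]
contact_force: [-11.0, 0.7, 9.2]
width: -0.002
```

Call:
servo_tool(steps=[[0,[0.0015,0,0],[0,0,0]],[0,[0,0,0],[0,0,0]]])

```text
clock: 31.7
ee_pos: [0.4179, -0.2571, 0.1026]
ee_rot: [-3.14, 0.012, -0.049]
contact_force: [-13.1, 1.1, 11.4]
width: 0.001
```

Call:
servo_tool(steps=[[0,[0.002,0,0],[0,0,0]],[0,[0,0,0],[0,0,0]]])

```text
clock: 31.95
ee_pos: [0.418, -0.2571, 0.1024]
ee_rot: [-3.139, 0.015, -0.05]
contact_force: [-16.2, 0.7, 14.4]
width: 0.006
```

Call:
servo_tool(steps=[[0,[-0.015,0,0],[0,0,0]],[0,[-0.02,0,-0.02],[0,0,0]],[0,[0.03,0,-0.05],[0,0,0]],[0,[0.03,0,-0.04],[0,0,0]],[0,[0,0,0],[0,0,0]],[0,[0,0,0],[0,0,0]]])

```text
clock: 32.7
ee_pos: [0.4504, -0.2582, 0.2127]
ee_rot: [-3.141, -0.0, -0.047]
contact_force: [-0.7, -0.0, -0.4]
width: -0.001
```

```bash
python3 -c "
from hov import *
s,m,im=overlay('w12')
for n,z in (('jaw_back',.075),('stone_p',.073),('holder',.05)):
  for d in place_of('wrist',n)[:1]:
    p=onz('wrist',d['point'],z,m);print(n,d['point'],d['p'],p,Rz.T@(p[:2]-H))
c=(proj('wrist',[list(H)+[.08]],m)[0]).astype(int)
o=cv2.imread('pics/w12.png')
y0,x0=max(c[1]-95,0),max(c[0]-70,0)
cv2.imwrite('pics/w12c.png',cv2.resize(o[y0:y0+190,x0:x0+140],None,fx=3.1,fy=3.1,interpolation=cv2.INTER_CUBIC))
q=np.array([[*(H+Rz@np.array([x,0])),z] for x,z in((.036,.088),(.036,.093),(-.028,.093),(-.028,.089))])
print('expected rows stop, stone+x, stone-x, jaw front',((proj('wrist',q,m)-[x0,y0])*3.1).round(1))
"
```

```text
[ 0.4504 -0.2582  0.2127] [-3.1414 -0.0002 -0.047 ] [-0.6554 -0.0472 -0.4165] -0.001104915956772248
TCP in holder [-0.02   -0.0001] -3.190756065311884e-05
jaw_back [259.1, 212.0] 0.58 [ 0.4294 -0.256   0.075 ] [-0.0411  0.0011]
stone_p [260.1, 157.7] 0.83 [ 0.4743 -0.2589  0.073 ] [0.0039 0.0003]
expected rows stop, stone+x, stone-x, jaw front [[218.7 152.7]
 [218.6 155.3]
 [218.4 421.7]
 [218.4 415.9]]
```

View pics/w12c.png

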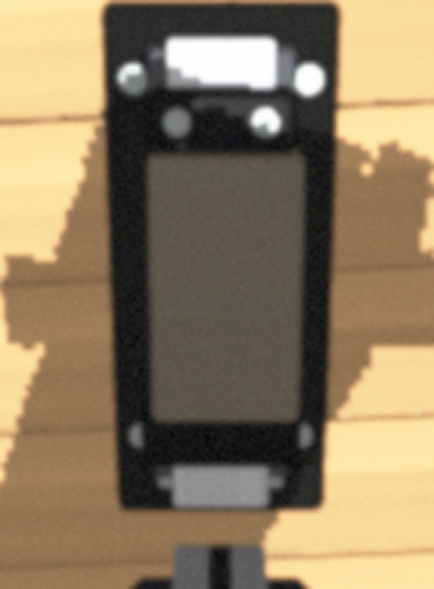

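```bash
python3 -c "
from h import *
im=snap('scene','s2.png')
cv2.imwrite('pics/s2c.png',cv2.resize(im[130:350,160:420],None,fx=2.7,fy=2.7,interpolation=cv2.INTER_CUBIC))
for d in place_of('scene','stone_p')[:4]: print(d['point'],d['p'],onz('scene',d['point'],.055))
for n in('knife','lemon','salt_shaker'):
  for d in place_of('scene',n)[:1]: print(n,d['point'])
"
```

```text
[285.0, 222.4] 0.98 [ 0.4791 -0.0103  0.055 ]
[335.7, 156.6] 0.9 [ 0.4762 -0.2821  0.055 ]
[235.6, 308.8] 0.88 [0.4504 0.2446 0.055 ]
knife [332.1, 233.0]
lemon [272.8, 186.0]
salt_shaker [246.5, 219.8]
```

View pics/s2c.png

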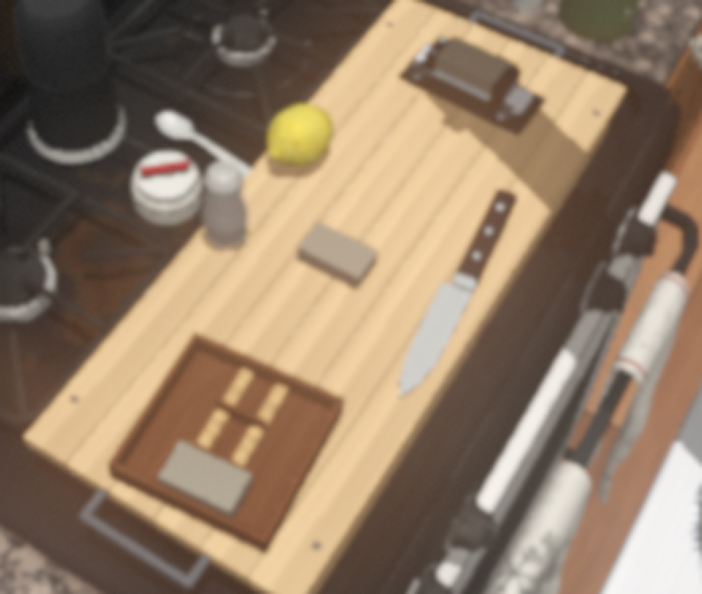

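```bash
python3 -c "
from workcell import *
print(sign_off())"
```

```text
the job is handed in; nothing more can be done
None
```

The job is handed in, at about 33 s on the robot's clock: the coarse stone is clamped in the holder, the fine one is back in the case, and the medium one is on the board.

| Stone (starting bay) | Measured drag ratio | Taken as | Where it is now |
|---|---|---|---|
| bay nearest the robot's centre line | 0.70–0.82 | coarsest | clamped in the holder |
| middle bay | 0.45–0.57 | medium | flat on the board |
| bay farthest to the left | about 0.26 | finest | flat in the bay it came from |

- **Disagreement in the drag values:** only the order matches the task cleanly. The coarsest stone read below its stated minimum of 0.88 and the finest read above its 0.18 maximum. The middle one was mostly within its range. I identified the stones by rank, since all three were clearly apart.
- **Clamped stone:** the wrist picture put it at x ≈ 3.9 mm along the bar and up to about 2 mm off its middle. The jaw stalled against it at 16 N. The network put the jaw's travel at about 13 mm; its exact value could not be read directly.
- **Other objects:** the last scene picture shows the fine stone in its bay and the medium stone on the board. The knife came out within a pixel of its starting position. The lemon and salt shaker look unmoved, but I only compared them by eye. The gripper was clear above the holder at hand-in.

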